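# Raise the easel tray a rung and clamp the panel

## Robot

A 6-joint arm with a two-finger parallel gripper is mounted at the origin on the work surface. World frame = base frame: x ahead of the robot, y to its left, z up, the work surface at z = 0. Lengths are in m, angles in rad, forces in N, time in s.
With the tool pointing down it reaches from about 0.3 to 0.775 m from the base axis. Payload 14.6 kg.
Tool frame: the origin (TCP) lies on the centre line of the jaws, within the pads' length; the fingertips stand 19 mm ahead of it and the grasp point (between the pads) is the TCP; y points along the fingers, x is the direction in which the jaws open and shut, and the axes are right-handed (so a half turn about y gives the same grasp; the last joint's range is limited). The gripper opens to 94 mm and grips with 3 to 60 N. Pads are 16 mm wide; open, the fingers measure 119 mm over their backs; the gripper's body (75 mm by 177 mm) begins 78 mm behind the grasp point.
Start: joints at [-0.067, 0.3, 1.521, -0, 1.321, -0.067], TCP at [0.55, -0, 0.224] pointing down, gripper open.
Joint ranges: [-3.03, 3.03], [-0.79, 2.21], [0.23, 2.52], [-1.04, 4.18], [0, 3.07], [-2.55, 2.55]. Speed limits (rad/s): [2.22, 2.22, 2.57, 3.14, 3.14, 3.14].

## Interface

Orientations are given as [roll, pitch, yaw] about the fixed x, y, z axes, in that order (R = Rz(yaw) Ry(pitch) Rx(roll)).
In Python, from station import ctrl, optics gives the robot as it stands.
- The arm moves only by the tool jog_arm, never from a script. Its argument "targets" is a list of rows, each a list of 3 entries, a list of its own where there are three numbers: the finger opening in cm, from 0 to 9.4, then the shift along the tool's x, y, z in cm, then the turn about the tool's y in rad. A call has 1 to 10 rows; each row is the pose to reach, as a shift and turn from the pose commanded when the call began, along the tool's axes at that moment; what a row does not reach only later rows make up. A row lasts 1/10 s, in which the tool goes at most 50 mm and 8.59 degrees, less where a joint would pass 70% of its speed; a pose out of reach is approached as far as the arm can. A call with a gripper value outside its range is refused whole. The fingers move at their own pace and stop on an object; "grip_force" is the grip in N (left out, the last holds). Time passes only in rows, so rows that repeat a pose let the fingers close. It gives the time, the measured TCP pose, the force and the opening at its end, in the units of the state.
- ctrl.get_obs(): the state, without advancing time (a new reading comes with each control period).
- optics.camera(name): name is "scene" or "side" or "wrist"; returns a dict with "img" (400x640x3 uint8, red, green, blue), "range_z" (400x640 float32, m along the optical axis (not along the pixel's ray), 0 where there is no reading), "camera_matrix" (3x3 intrinsics, pixels), "world_to_cam" (4x4, takes a point from world to camera coordinates); the wrist camera has in their place "mount" (4x4, takes a point from camera to tool coordinates, whose origin is the TCP and whose axes are the tool frame's). Camera axes: x right, y up, looking along -z (the intrinsics and any distortion apply to the point x, -y, -z); pixel columns grow to the right and rows downward; lengths in m; the calibration is good to about 2 mm. A picture is of the moment at which its call begins: read the wrist's pose just before it.
- ctrl.hand_in(): hands the job in, once; it reports no verdict.
The state is a dict: "time_s": time; "qpos": joint angles; "joint_vel": joint speeds; "tau": joint torques, N m; "ee_pos": TCP position; "eef_rot": TCP orientation; "force": force on the tool from outside, world axes, zero at the start; "moment": the same for the moment, N m; "grip_width": finger opening in m.
Only numpy, scipy, OpenCV 4.12 (cv2) and the standard library are available. Lean on these libraries where they do the work, as an engineer would, in place of code of your own. Each camera call takes 0.05 s, during which the arm holds its last target. There are 200 camera calls.

## Task

A painting panel stands on the table easel's parked tray. Raise the tray with the panel on it past the first rung, so that the red gravity pawl clears that rung, then lower it gently - without letting it drop or forcing it down - until the pawl sits on the rung and carries the tray. Then slide the top holder down until the roof of its groove rests snugly on the panel's top edge, without pressing hard, let go, and leave the brush jar, phone and paint pot where they are.

Things in the scene. Friction and masses are not known exactly. Their poses are not given: they have to be found in the camera images.
- easel: Fixed wooden table easel, 300 mm deep, 224 mm wide over its feet, 420 mm tall. Origin on the table in the middle of the mast's foot; x points to its back (away from the painter), y to its left, z up. Its mast, two uprights 22 mm deep, 18 mm wide, 38 mm apart, leans back 0.175 rad: the mast direction is (0.174, 0, 0.985) in the easel's frame. Tray and holder slide along it only.
- tray (a joint): Height of the tray along the mast, m: 0 = parked on its stops, pawl below the first rung; 0.030 to 0.046 = seated on that rung (0.045 more: on the second). The pawl clears a rung 6 mm above its seat: 0.054 clears the first on every easel, the second never clears below 0.079. Tray and pawl weigh 0.7 to 0.95 kg, the panel 0.3 kg; the tray falls if not carried (friction 1.5 N).
- tray_pull (a point): Grip point of the tray's dark wooden front pull, a block 24 mm wide (easel's y) and 22 mm high that sticks out 42 mm from the tray's front lip; the point lies in its middle, 21 mm out. The tray is a shelf 300 mm wide and 80 mm deep; the panel stands 85 mm behind this point. The point's z axis is the mast direction.
- pawl: Red steel gravity pawl, 24 mm wide, hinged behind the uprights on the tray's carriage. Its nose points forward and 20 degrees down over the rungs; a weighted dark tail holds the nose up against a stop. Origin on the hinge pin. As the tray rises a rung pushes the nose aside with 1 to 2 N; then it swings back, and on lowering the nose lands on the rung and carries the tray.
- panel: Loose wooden painting panel, 200 mm wide, 148 mm tall, 16 mm thick, 0.3 kg, painted face to the front. It stands in the tray's channel, leaning on the uprights. Origin in the middle of its lower edge; z up along the panel.
- panel_top (a point): Middle of the panel's top edge, 148 mm above its lower edge.
- holder: Top holder: a wooden block on a steel sleeve, sliding along the mast only. Origin on the mast's centre line, level with its groove's roof; z is the mast direction. A brake with about 4 N of friction keeps it where it is left; it weighs 0.15 kg. At the start the roof lies 305 to 325 mm up the mast from the easel's origin; it can come down to 225 mm.
- holder_groove (a point): Middle of the roof of the groove under the top holder, a wooden block 64 mm wide with a front lip 13 mm deep; the groove is 22 mm wide from lip to uprights. The panel's top edge belongs against this roof. The point's z axis is the mast direction.
- holder_knob (a point): Grip point in the middle of the holder's black knob, a round knob 26 mm in diameter and 30 mm long that points to the front, its axis square to the mast; the knob's middle lies 50 mm in front of the groove's middle and 9 mm above its roof. Slide the holder by it.
- brush_jar: Bystander: blue jar of brushes, 72 mm across, jar 95 mm and brushes 190 mm tall. Origin at the centre of its underside.
- phone: Bystander: black rugged phone lying flat, 158 by 80 by 24 mm. Origin at the centre of its underside.
- paint_pot: Bystander: white paint pot with green cap, 64 mm across, 72 mm tall. Origin at the centre of its underside.
- mast_top (a point): Middle of the mast's top bar, 405 mm up the mast from the easel's origin. Between the uprights below it sits a steel strip of rungs, 8 mm thick and 45 mm apart. The strip is screwed on through long slots, so the height of the rungs differs by up to 16 mm from easel to easel and is not listed.

How it is judged:
On the way:
1. the tray hangs on the first rung, its weight on the pawl, before the holder is brought down (value of joint tray between 0.026 and 0.05 m and velocity of joint tray between -0.01 and 0.01 m/s and contact force between pawl and anything else above 4 N), for 0.2 s.
At the end, for the whole second after the job is handed in: The tray rests on the first rung (26 to 50 mm above parked) with over 4 N on the pawl; the panel stands in it along the mast (within 0.06 rad), its top edge in the holder's groove, within 2 mm of the groove's roof; all at rest and released (value of joint tray between 0.026 and 0.05 m and contact force between pawl and anything else above 4 N and z of panel_top in the frame of holder_groove between -0.002 and 0.002 m and x of panel_top in the frame of holder_groove between -0.008 and 0.008 m and y of panel_top in the frame of holder_groove between -0.03 and 0.03 m and angle between the z axis of panel and the z axis of holder_groove, either way round below 0.06 rad and linear speed of each of panel, holder below 0.01 m/s and velocity of joint tray above -0.01 m/s); the robot touches nothing.
It fails at once if the tray drops: it moves down faster than 0.12 m/s (velocity of joint tray below -0.12 m/s).
It fails at once if the pawl is slammed or forced on its rung: more than 28 N (contact force between pawl and anything else above 28 N).
It fails at once if the holder presses the panel with more than 15 N (contact force between holder and panel above 15 N).
It fails at once if the brush jar, the phone or the paint pot is moved more than 15 mm (distance of any of brush_jar, phone, paint_pot from where it was at the start of the episode above 0.015 m).
It also fails if it takes over 51 s, if anything falls off the work surface, if the arm or the gripper's body presses on something with over 40 N, if the wrist force passes 120 N, or if a joint passes its speed limit or range.

## Working session

There is one attempt and no reset: what is moved stays moved. The work goes in short steps, Python scripts to look and compute and a tool call to move; the robot and the scene stay as the last step left them, time stands still between calls to the robot, and variables do not carry over. Pictures are saved under pics/ and viewed, about 8 in all and at most 12, crops included, and the job is handed in when it is done.

Besides the shell and the picture viewer there is one more tool, called by a JSON object that holds its "name" and its "arguments". jog_arm: Moves the arm, as the interface text tells. Its arguments: {"type":"object","properties":{"targets":{"type":"array","items":{"type":"array"}},"grip_force":{"type":"number"}},"required":["targets"]}

```bash
ls; mkdir -p pics
python3 - <<'E'
from station import ctrl, optics
import cv2, numpy as np
o=ctrl.get_obs(); print(o)
for n in ("scene","side"):
    c=optics.camera(n); cv2.imwrite(f"pics/{n}0.png",c["img"][:,:,::-1]); np.savez(f"{n}0.npz",**{k:v for k,v in c.items()})
    print(n,c["camera_matrix"],c["world_to_cam"],[k for k in c], (c["range_z"]>0).mean())
E
```

```text
pics
{'time_s': 0.0, 'qpos': array([-6.65643865e-02,  3.00474595e-01,  1.52159595e+00, -3.15340141e-06,
        1.32073646e+00, -6.65793659e-02]), 'joint_vel': array([-3.49490680e-04,  4.87487055e-05, -4.25914484e-04,  7.05223965e-04,
        2.91114400e-04, -7.89702014e-04]), 'tau': array([-1.53750298e-03, -5.31805658e+01, -3.52735734e+01,  7.07558286e-02,
        2.43994006e-02, -4.79655944e-05]), 'ee_pos': array([5.49743642e-01, 3.29730275e-05, 2.23878123e-01]), 'eef_rot': array([-1.57071858e+00,  1.21186089e-03,  1.58086948e-05]), 'force': array([-0.2287397 , -0.3047168 , -0.39135863]), 'moment': array([-0.03662805, -0.00955495,  0.05462639]), 'grip_width': 0.09389888189084787}
scene [[365.85655311   0.         325.97064142]
 [  0.         365.85655311 210.8998749 ]
 [  0.           0.           1.        ]] [[-0.83294589  0.55331625  0.00650203  0.48238214]
 [-0.43843296 -0.66708175  0.60231095  0.13264915]
 [ 0.33760582  0.49884172  0.79823508 -1.32536245]
 [ 0.          0.          0.          1.        ]] ['img', 'range_z', 'camera_matrix', 'world_to_cam'] 0.99565625
side [[407.79769458   0.         321.50143199]
 [  0.         407.79769458 197.59257235]
 [  0.           0.           1.        ]] [[ 0.96635363 -0.25708394  0.00827734 -0.55943703]
 [ 0.1741475   0.67760856  0.71450633 -0.30077117]
 [-0.1892969  -0.6890243   0.69958001 -1.05354306]
 [ 0.          0.          0.          1.        ]] ['img', 'range_z', 'camera_matrix', 'world_to_cam'] 0.99611328125
```

View pics/scene0.png

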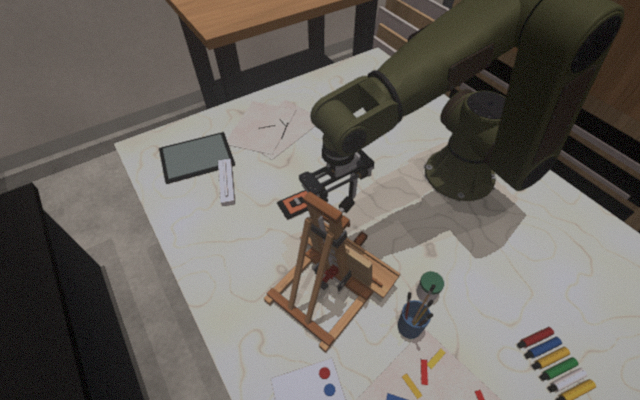

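View pics/side0.png

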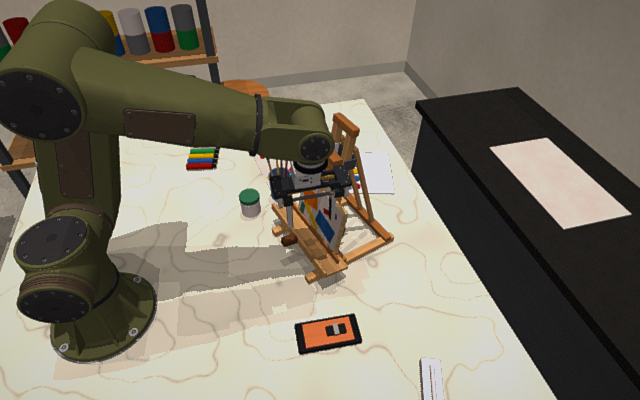

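{"name": "jog_arm", "arguments": {"targets": [[9.4,[0,-4,0],0],[9.4,[-2,-8,0],0],[9.4,[-5,-10,0],0],[9.4,[-9,-12,0],0],[9.4,[-13,-14,0],0],[9.4,[-17,-14,0],0],[9.4,[-20,-14,0],0],[9.4,[-20,-14,0],0]]}}

```text
time_s: 0.9
ee_pos: [0.3478, 0.0001, 0.3652]
eef_rot: [-1.571, -0.002, -0.0]
force: [0.2, 0.1, -0.7]
grip_width: 0.0941
```

```bash
cat > h.py <<'E'
from station import ctrl, optics
import cv2, numpy as np
from scipy.spatial.transform import Rotation as Ro
def look(n):
    o=ctrl.get_obs(); c=optics.camera(n)
    if n=="wrist":
        T=np.eye(4); T[:3,:3]=Ro.from_euler("xyz",o["eef_rot"]).as_matrix(); T[:3,3]=o["ee_pos"]
        c["cw"]=T@c["mount"]
    else: c["cw"]=np.linalg.inv(c["world_to_cam"])
    z=c["range_z"]; K=c["camera_matrix"]; v,u=np.mgrid[:400,:640]
    P=np.stack([(u-K[0,2])/K[0,0]*z,-(v-K[1,2])/K[1,1]*z,-z],-1)
    c["P"]=P@c["cw"][:3,:3].T+c["cw"][:3,3]; c["P"][z==0]=np.nan
    return c
def save(c,f,box=None,s=1):
    im=c["img"][:,:,::-1]
    if box: x0,y0,x1,y1=box; im=im[y0:y1,x0:x1]
    cv2.imwrite(f,cv2.resize(im,None,fx=s,fy=s,interpolation=cv2.INTER_CUBIC))
E
python3 - <<'E'
from h import *
o=ctrl.get_obs(); print(o["ee_pos"],o["eef_rot"])
a=look("side"); b=look("scene"); w=look("wrist")
import pickle; pickle.dump((a,b,w),open("v1.pkl","wb"))
im=np.zeros((600,800,3),np.uint8)
A=cv2.resize(a["img"][80:300,220:420,::-1],None,fx=2,fy=2); im[:440,:400]=A
B=cv2.resize(b["img"][180:360,250:450,::-1],None,fx=2,fy=2); im[:360,400:]=B
im[360:600,416:800]=cv2.resize(w["img"][:,:,::-1],(384,240))
cv2.imwrite("pics/m1.png",im)
E
```

```text
[3.47838717e-01 1.00983480e-04 3.65194325e-01] [-1.57107614e+00 -2.31169332e-03 -3.06441595e-05]
```

View pics/m1.png

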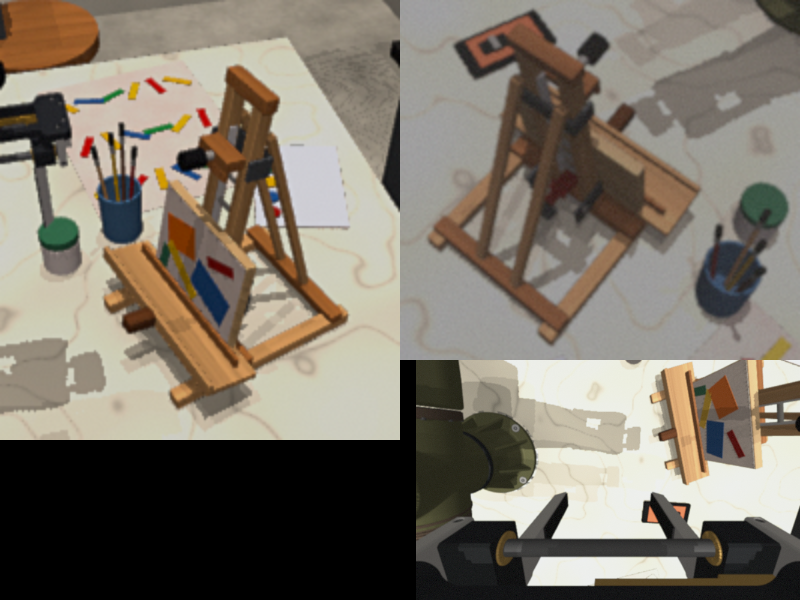

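Run:
```python
from h import *
import pickle
a,b,w=pickle.load(open("v1.pkl","rb"))
def reg(c,poly):
    m=np.zeros((400,640),np.uint8); cv2.fillPoly(m,[np.array(poly,np.int32)],1); P=c["P"][m>0]; return P[np.isfinite(P).all(1)]
def plane(P):
    for _ in range(4):
        m=P.mean(0); n=np.linalg.svd(P-m,full_matrices=False)[2][2]; r=(P-m)@n; P=P[abs(r)<max(2*r.std(),.001)]
    return m,n,r.std()
side=lambda L:[(x/2+220,y/2+80) for x,y in L]
print("panel",plane(reg(a,side([(170,205),(240,258),(232,330),(165,260)]))))
print("table",plane(reg(a,side([(20,330),(100,400),(40,430),(10,400)]))))
print("tray",plane(reg(a,side([(125,255),(140,258),(225,360),(195,365)]))))
# dark things near easel in side & scene
for n,c in (("side",a),("scene",b)):
    hsv=cv2.cvtColor(c["img"],cv2.COLOR_RGB2HSV).astype(int); P=c["P"]
    near=(P[...,0]>.45)&(P[...,0]<.95)&(abs(P[...,1])<.3)&(P[...,2]>.015)
    for nm,m in (("dark",(hsv[...,2]<60)&(hsv[...,1]<140)),("brown",(hsv[...,2]<110)&(hsv[...,1]>110)&((hsv[...,0]<15)|(hsv[...,0]>172)))):
        k,l,s,ce=cv2.connectedComponentsWithStats((m&near).astype(np.uint8),connectivity=4)
        for i in range(1,k):
            if s[i,4]>25:
                Q=P[l==i]; print(n,nm,s[i],ce[i].round(1),np.median(Q,0).round(4),Q.min(0).round(3),Q.max(0).round(3))
```

```text
panel (array([0.59753609, 0.08051456, 0.14487548]), array([-0.93938395, -0.29001977,  0.18288338]), np.float64(0.000848317900049358))
table (array([ 3.59633011e-01,  3.75423811e-02, -2.24378816e-04]), array([-5.16874663e-03,  4.31485858e-04, -9.99986549e-01]), np.float64(0.001422870646180145))
tray (array([0.55452745, 0.06549814, 0.06574718]), array([-0.17983225, -0.05587312, -0.98210924]), np.float64(0.0012549751634047509))
side dark [338 144   5  12  39] [339.9 149.4] [0.6601 0.1313 0.3093] [0.655 0.121 0.297] [0.668 0.141 0.322]
side dark [309 154  15  11 119] [316.  158.9] [0.5837 0.0809 0.3337] [0.568 0.072 0.318] [0.601 0.093 0.341]
side dark [343 155  14  16 118] [349.5 163.9] [0.6665 0.0675 0.3108] [0.648 0.061 0.287] [0.686 0.091 0.325]
side dark [338 324   8  10  57] [341.7 328.2] [ 0.5765 -0.2032  0.0215] [ 0.568 -0.215  0.018] [ 0.584 -0.191  0.025]
side dark [326 326   9  10  64] [329.7 330.4] [ 0.5461 -0.2015  0.0208] [ 0.537 -0.213  0.015] [ 0.555 -0.188  0.026]
side brown [333 115  26  24 189] [345.2 127.4] [0.6592 0.096  0.3996] [0.643 0.069 0.381] [0.684 0.146 0.41 
[... 1420 characters left out ...]
0.129 0.019] [0.642 0.148 0.094]
scene dark [320 280   8  10  48] [323.3 284.5] [0.6677 0.1209 0.0726] [0.658 0.108 0.055] [0.677 0.129 0.077]
scene brown [318 208  25  13  64] [331.9 215. ] [0.6651 0.1418 0.4077] [0.613 0.111 0.329] [0.677 0.154 0.41 ]
scene brown [354 233  12  13  77] [360.  238.6] [0.5045 0.0642 0.0863] [0.487 0.052 0.078] [0.523 0.077 0.093]
scene brown [307 249  15  13  85] [314.2 255.4] [0.6298 0.0124 0.0358] [ 0.615 -0.012  0.026] [0.693 0.146 0.278]
scene brown [322 265  17  17 147] [330.7 272.8] [0.6302 0.103  0.0722] [0.605 0.064 0.031] [0.662 0.121 0.119]
scene brown [347 276  25  23 237] [358.7 287.9] [0.5828 0.1694 0.0356] [0.556 0.133 0.018] [0.603 0.201 0.053]
```

Run:
```python
from h import *
import pickle
a,b,w=pickle.load(open("v1.pkl","rb"))
psi=.2995; e=np.array([np.cos(psi),np.sin(psi),0]); l=np.array([-np.sin(psi),np.cos(psi),0]); z=np.array([0,0,1.])
m=.174*e+.985*z; f=.985*e-.174*z
B=np.stack([f,l,m],1)
def comp(c,dark,seed):
    hsv=cv2.cvtColor(c["img"],cv2.COLOR_RGB2HSV).astype(int); P=c["P"]
    near=(P[...,0]>.45)&(P[...,0]<.95)&(abs(P[...,1])<.3)&(P[...,2]>.015)
    mk=(hsv[...,2]<60)&(hsv[...,1]<140) if dark else (hsv[...,2]<110)&(hsv[...,1]>110)&((hsv[...,0]<15)|(hsv[...,0]>172))
    k,L,s,ce=cv2.connectedComponentsWithStats((mk&near).astype(np.uint8),connectivity=4)
    i=1+np.argmin(((ce[1:]-seed)**2).sum(1)); return P[L==i]@B
for nm,c,d,s in (("pull side",a,0,(289,239)),("pull scene",b,0,(360,238)),("knob side",a,1,(316,159)),("knob scene",b,1,(346,204))):
    Q=comp(c,d,s); print(nm,np.percentile(Q,[2,10,50,90,98],axis=0).T.round(4).tolist())
# uprights/topbar/ panel top edge / holder in mast frame; y-extent of topbar & panel
Pa=a["P"]@B; Pb=b["P"]@B
for nm,P in (("side",Pa),("scene",Pb)):
    W=P[(P[...,1]>-.3)&(P[...,1]<.1)&(P[...,0]>.4)&(P[...,0]<.75)&(P[...,2]>.05)]
    h=W[:,2]
    top=W[h>.39+.0]; print(nm,"mmax",np.sort(h)[-50:][[0,25,45,49]].round(4))
    t=W[h>np.sort(h)[-25]-.012]; print(" topbar",t.min(0).round(4),t.max(0).round(4))
# profile in strip
for nm,P in (("side",Pa),("scene",Pb)):
  for y in (-.17,-.14,-.115,-.09,-.065,-.04,-.01):
    s=(abs(P[...,1]-y)<.006)&(P[...,0]>.4)&(P[...,0]<.75)&(P[...,2]>.1)&(P[...,2]<.33)
    Q=P[s]; Q=Q[abs(Q[:,0]-.553-.0)<.06]; 
    if len(Q)>5: print(nm,y,len(Q),"m max of near-panel", np.sort(Q[(Q[:,2]<.3)][:,2])[-6:].round(4), np.median(Q[:,0]).round(4))
```

```text
pull side [[0.4538, 0.4562, 0.474, 0.4923, 0.4957], [-0.1017, -0.1002, -0.0953, -0.0832, -0.0784], [0.1543, 0.1574, 0.1693, 0.1724, 0.1733]]
pull scene [[0.4612, 0.4642, 0.4792, 0.4931, 0.4963], [-0.0963, -0.0948, -0.0871, -0.0803, -0.0794], [0.1666, 0.1687, 0.1725, 0.1749, 0.176]]
knob side [[0.503, 0.5039, 0.5139, 0.529, 0.5322], [-0.1021, -0.1012, -0.0952, -0.0866, -0.0817], [0.4166, 0.4197, 0.4297, 0.4353, 0.4364]]
knob scene [[0.5068, 0.5101, 0.5216, 0.5331, 0.5341], [-0.0961, -0.0946, -0.084, -0.0789, -0.0782], [0.4233, 0.426, 0.4351, 0.4377, 0.439]]
side mmax [0.5196 0.5202 0.5211 0.5217]
 topbar [ 0.5756 -0.1327  0.5082] [ 0.6007 -0.0467  0.5217]
scene mmax [0.5223 0.5227 0.5231 0.5245]
 topbar [ 0.5775 -0.1318  0.5107] [ 0.6006 -0.0479  0.5245]
side -0.17 230 m max of near-panel [0.2955 0.2958 0.297  0.2981 0.2987 0.2994] 0.5599
side -0.14 222 m max of near-panel [0.2951 0.2954 0.2964 0.2967 0.2981 0.2995] 0.5595
side -0.115 227 m max of near-panel [0.294  0.2942 0.2948 0.2949 0.2979 0.298 ] 0.56
side -0.09 186 m max of near-panel [0.2938 0.2939 0.2978 0.2981 0.2995 0.2996] 0.5598
side -0.065 221 m max of near-panel [0.2935 0.2944 0.2957 0.2968 0.2975 0.2997] 0.5605
side -0.04 183 m max of near-panel [0.291  0.2922 0.2947 0.2952 0.2958 0.2972] 0.5598
side -0.01 180 m max of near-panel [0.2923 0.2943 0.295  0.2962 0.2967 0.2982] 0.5593
scene -0.17 109 m max of near-panel [0.2811 0.2822 0.2842 0.288  0.29   0.2907] 0.578
scene -0.115 86 m max of near-panel [0.28   0.2885 0.2893 0.2927 0.2934 0.2975] 0.5974
scene -0.09 121 m max of near-panel [0.2912 0.2918 0.2924 0.2929 0.2934 0.2936] 0.5908
scene -0.065 122 m max of near-panel [0.2909 0.2938 0.2939 0.2951 0.2983 0.2999] 0.5995
scene -0.04 206 m max of near-panel [0.2909 0.291  0.2949 0.2969 0.2976 0.2984] 0.5777
scene -0.01 226 m max of near-panel [0.2904 0.291  0.2942 0.2957 0.297  0.2973] 0.5772
```

{"name": "jog_arm", "arguments": {"targets": [[9.4,[0,0,0],0.14],[9.4,[1,0,1],0.28],[9.4,[3,2,2],0.42],[9.4,[5,4,3],0.56],[9.4,[7,7,4],0.7],[9.4,[9,10,5],0.84],[9.4,[11,13,6],0.98],[9.4,[13,16.4,6.1],1.12],[9.4,[15,16.4,6.1],1.26],[9.4,[15.1,16.4,6.1],1.271]]}}

```text
time_s: 2.05
ee_pos: [0.5024, 0.0611, 0.1983]
eef_rot: [-1.574, 0.001, -1.274]
force: [0.0, 0.2, -0.1]
grip_width: 0.0941
```

Run:
```python
from h import *
o=ctrl.get_obs(); print(o["time_s"],o["ee_pos"],o["eef_rot"],o["force"])
w=look("wrist"); s=look("side")
im=np.zeros((400,800,3),np.uint8)
im[:300,:480]=cv2.resize(w["img"][:,:,::-1],(480,300)); im[:320,480:]=cv2.resize(s["img"][100:300,220:420,::-1],(320,320))
cv2.imwrite("pics/m2.png",im)
B=None
hsv=cv2.cvtColor(w["img"],cv2.COLOR_RGB2HSV).astype(int); P=w["P"]
m=(hsv[...,2]<125)&(hsv[...,1]>100)&((hsv[...,0]<15)|(hsv[...,0]>172))&(P[...,2]>.06)&(P[...,2]<.11)
k,L,st,ce=cv2.connectedComponentsWithStats(m.astype(np.uint8),connectivity=4)
for i in range(1,k):
    if st[i,4]>60:
        psi=.2995; e=np.array([np.cos(psi),np.sin(psi)]); l=np.array([-e[1],e[0]])
        Q=P[L==i]; print(st[i],Q.mean(0).round(4),"e",np.percentile(Q[:,:2]@e,[2,98]).round(4),"l",np.percentile(Q[:,:2]@l,[2,98]).round(4),"z",np.percentile(Q[:,2],[2,98]).round(4))
```

```text
2.05 [0.50236356 0.0611076  0.19826042] [-1.57415105e+00  8.42149302e-04 -1.27434895e+00] [ 0.00341539  0.2139516  -0.10742795]
[ 55  73  23  12 141] [0.5387 0.3028 0.0987] e [0.6014 0.6071] l [0.128  0.1335] z [0.0864 0.1088]
[227 116 191   3 292] [0.5773 0.0681 0.0744] e [0.5711 0.5724] l [-0.1808 -0.0032] z [0.0713 0.0785]
[310 172  22  42 841] [0.5025 0.0629 0.0866] e [0.4789 0.5176] l [-0.0982 -0.0781] z [0.0824 0.0903]
```

View pics/m2.png

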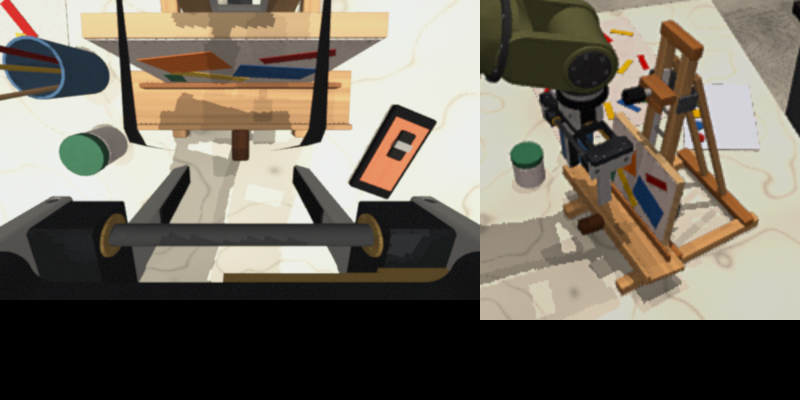

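{"name": "jog_arm", "arguments": {"targets": [[9.4,[0,3,-0.1],0],[9.4,[0,6,-0.1],0],[9.4,[0,9,-0.1],0],[9.4,[0,11,-0.1],0],[9.4,[0,12,-0.1],0],[9.4,[0,12,-0.1],0],[9.4,[0,12,-0.1],0]]}}

```text
time_s: 2.85
ee_pos: [0.5005, 0.0608, 0.0816]
eef_rot: [-1.569, -0.0, -1.27]
force: [0.5, 0.2, 0.6]
grip_width: 0.0941
```

{"name": "jog_arm", "arguments": {"targets": [[5,[0,0,0],0],[4,[0,0,0],0],[3.4,[0,0,0],0],[2.8,[0,0,0],0],[2.4,[0,0,0],0],[2,[0,0,0],0],[1.5,[0,0,0],0],[1.5,[0,0,0],0],[1.5,[0,0,0],0],[1.5,[0,0,0],0]], "grip_force": 15}}

```text
time_s: 3.85
ee_pos: [0.4997, 0.0618, 0.0804]
eef_rot: [-1.571, 0.002, -1.271]
force: [-3.0, 10.1, 1.7]
grip_width: 0.0238
```

{"name": "jog_arm", "arguments": {"targets": [[1.5,[-0.05,0,0],0],[1.5,[-0.1,0,0],0],[1.5,[-0.1,0,0],0],[1.5,[-0.1,0,0],0]], "grip_force": 40}}

```text
time_s: 4.25
ee_pos: [0.4997, 0.0618, 0.0804]
eef_rot: [-1.571, 0.0, -1.271]
force: [-0.3, 3.3, 0.2]
grip_width: 0.0239
```

{"name": "jog_arm", "arguments": {"targets": [[1.5,[-0.03,-0.3,0.05],0],[1.5,[-0.03,-0.6,0.11],0],[1.5,[-0.03,-0.9,0.16],0],[1.5,[-0.03,-1.2,0.21],0],[1.5,[-0.03,-1.5,0.27],0],[1.5,[-0.03,-1.8,0.32],0],[1.5,[-0.03,-2.1,0.37],0],[1.5,[-0.03,-2.4,0.42],0],[1.5,[-0.03,-2.4,0.42],0]], "grip_force": 45}}

```text
time_s: 5.15
ee_pos: [0.5037, 0.063, 0.1043]
eef_rot: [-1.571, -0.0, -1.271]
force: [4.4, 0.4, -11.7]
grip_width: 0.0234
```

{"name": "jog_arm", "arguments": {"targets": [[1.5,[0,-0.4,0.07],0],[1.5,[0,-0.8,0.14],0],[1.5,[0,-1.2,0.21],0],[1.5,[0,-1.6,0.28],0],[1.5,[0,-2.0,0.35],0],[1.5,[0,-2.4,0.42],0],[1.5,[0,-2.8,0.49],0],[1.5,[0,-3.2,0.56],0],[1.5,[0,-3.6,0.63],0],[1.5,[0,-3.6,0.63],0]]}}

```text
time_s: 6.15
ee_pos: [0.5098, 0.0649, 0.1405]
eef_rot: [-1.571, -0.0, -1.271]
force: [5.4, -0.7, -10.0]
grip_width: 0.0236
```

Run:
```python
from h import *
s=look("side"); c=look("scene")
im=np.zeros((480,800,3),np.uint8)
im[:400,:400]=cv2.resize(s["img"][100:300,220:420,::-1],(400,400)); im[:400,400:]=cv2.resize(c["img"][190:340,270:420,::-1],(400,400))
cv2.imwrite("pics/m3.png",im)
```

```text
(no output)
```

View pics/m3.png

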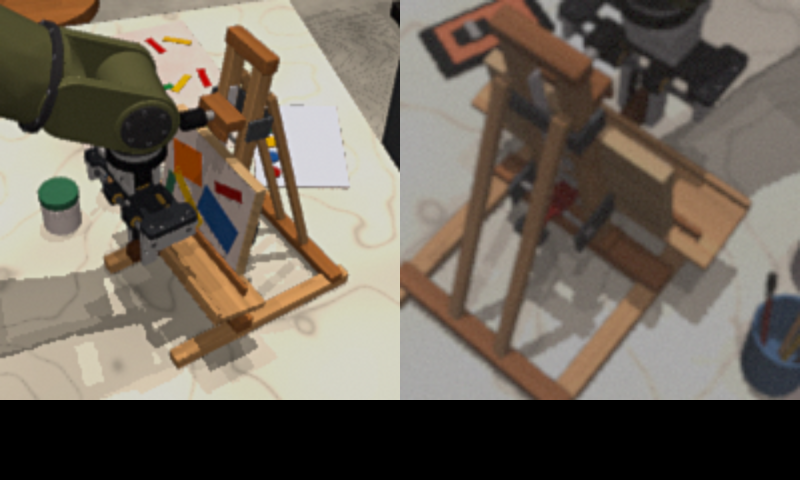

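{"name": "jog_arm", "arguments": {"targets": [[1.5,[0,0.2,-0.03],0],[1.5,[0,0.4,-0.07],0],[1.5,[0,0.6,-0.11],0],[1.5,[0,0.8,-0.14],0],[1.5,[0,1.0,-0.18],0],[1.5,[0,1.15,-0.2],0],[1.5,[0,1.3,-0.23],0],[1.5,[0,1.3,-0.23],0]]}}

```text
time_s: 7.05
ee_pos: [0.5075, 0.0642, 0.1269]
eef_rot: [-1.571, -0.0, -1.271]
force: [6.4, -1.0, -14.2]
grip_width: 0.0232
```

{"name": "jog_arm", "arguments": {"targets": [[1.5,[0,0.1,-0.02],0],[1.5,[0,0.2,-0.03],0],[1.5,[0,0.3,-0.05],0],[1.5,[0,0.4,-0.07],0],[1.5,[0,0.4,-0.07],0]]}}

```text
time_s: 7.55
ee_pos: [0.5068, 0.064, 0.1231]
eef_rot: [-1.571, -0.0, -1.271]
force: [6.9, -1.5, -13.9]
grip_width: 0.0238
```

{"name": "jog_arm", "arguments": {"targets": [[1.5,[0,0.1,0.0],0],[1.5,[0,0.2,0.0],0],[1.5,[0,0.3,-0.01],0],[1.5,[0,0.4,-0.02],0],[1.5,[0,0.4,-0.02],0]]}}

```text
time_s: 8.05
ee_pos: [0.5062, 0.0638, 0.119]
eef_rot: [-1.572, -0.0, -1.271]
force: [1.6, -5.2, -11.4]
grip_width: 0.0234
```

{"name": "jog_arm", "arguments": {"targets": [[1.5,[0,0.1,-0.02],0],[1.5,[0,0.2,-0.03],0],[1.5,[0,0.2,-0.03],0],[1.5,[0,0.2,-0.03],0]]}}

```text
time_s: 8.45
ee_pos: [0.5061, 0.0638, 0.118]
eef_rot: [-1.571, -0.0, -1.271]
force: [-3.8, -3.9, 1.2]
grip_width: 0.0235
```

{"name": "jog_arm", "arguments": {"targets": [[3.5,[0,0,0],0],[5,[0,0,0],0],[6,[0,0,0],0],[6,[0,0,0],0],[6,[0,0,0],0]]}}

```text
time_s: 8.95
ee_pos: [0.5064, 0.0641, 0.1176]
eef_rot: [-1.571, -0.0, -1.271]
force: [0.8, -0.4, -1.0]
grip_width: 0.0589
```

{"name": "jog_arm", "arguments": {"targets": [[6,[0,-3,-0.5],0],[6,[0,-7,-1],0],[6,[0,-11,-2],0],[6,[0,-15,-2],0],[6,[0,-19,-2],0],[6,[0,-23,-2],0],[6,[0,-27,-2],0],[6,[0,-29,-2],0],[6,[0,-30,-2],0]]}}

```text
time_s: 9.85
ee_pos: [0.4873, 0.0581, 0.4194]
eef_rot: [-1.568, -0.001, -1.271]
force: [0.4, 0.4, -1.1]
grip_width: 0.06
```

Run:
```python
from h import *
import pickle
o=ctrl.get_obs(); print(o["time_s"],o["ee_pos"],o["eef_rot"],o["force"])
s=look("side"); c=look("scene"); w=look("wrist"); pickle.dump((s,c,w),open("v2.pkl","wb"))
im=np.zeros((600,800,3),np.uint8)
im[:400,:400]=cv2.resize(s["img"][100:300,220:420,::-1],(400,400)); im[:400,400:]=cv2.resize(c["img"][190:340,270:420,::-1],(400,400))
im[400:,:320]=cv2.resize(w["img"][:,:,::-1],(320,200))
cv2.imwrite("pics/m4.png",im)
a0,b0,_=pickle.load(open("v1.pkl","rb"))
psi=.2995; e=np.array([np.cos(psi),np.sin(psi),0]); l=np.array([-np.sin(psi),np.cos(psi),0]); z=np.array([0,0,1.])
B=np.stack([.985*e-.174*z,l,.174*e+.985*z],1)
for nm,v in (("side0",a0),("side1",s),("scene0",b0),("scene1",c)):
    P=v["P"]@B
    for y in (-.18,-.16,-.02,0):
        q=P[(abs(P[...,1]-y)<.008)&(P[...,0]>.50)&(P[...,0]<.54)&(P[...,2]>.1)&(P[...,2]<.3)]
        t=P[(abs(P[...,1]-y)<.008)&(P[...,0]>.552)&(P[...,0]<.585)&(P[...,2]>.2)&(P[...,2]<.4)]
        print(nm,y,"tray m",np.median(q[:,2]).round(4),"paneltop",np.sort(t[:,2])[-12::4].round(4) if len(t)>12 else len(t), "faces",np.percentile(t[:,0],[5,50]).round(4) if len(t)>12 else "")
```

```text
9.85 [0.48733922 0.05813682 0.41935072] [-1.56817489e+00 -6.57891066e-04 -1.27097156e+00] [ 0.36627369  0.42101829 -1.09988562]
side0 -0.18 tray m 0.1598 paneltop [0.3086 0.3094 0.3103] faces [0.5597 0.5635]
side0 -0.16 tray m 0.1608 paneltop [0.3079 0.3084 0.3102] faces [0.5585 0.5609]
side0 -0.02 tray m 0.1604 paneltop [0.3078 0.3091 0.3097] faces [0.5586 0.5611]
side0 0 tray m 0.1594 paneltop [0.3083 0.3092 0.3102] faces [0.559  0.5609]
side1 -0.18 tray m 0.1964 paneltop [0.3468 0.3475 0.3479] faces [0.5593 0.5632]
side1 -0.16 tray m 0.1989 paneltop [0.3471 0.3473 0.348 ] faces [0.5571 0.5605]
side1 -0.02 tray m 0.199 paneltop [0.3456 0.3462 0.3471] faces [0.5533 0.5608]
side1 0 tray m 0.1984 paneltop [0.3389 0.3415 0.3448] faces [0.5544 0.5608]
scene0 -0.18 tray m 0.1633 paneltop [0.2478 0.2565 0.2688] faces [0.5769 0.5773]
scene0 -0.16 tray m nan paneltop [0.2609 0.2731 0.2842] faces [0.5769 0.5775]
scene0 -0.02 tray m 0.1636 paneltop [0.3106 0.3107 0.3118] faces [0.5638 0.5772]
scene0 0 tray m 0.1621 paneltop [0.3108 0.3112 0.3121] faces [0.5634 0.5772]
scene1 -0.18 tray m 0.202 paneltop [0.3483 0.3488 0.3496] faces [0.5639 0.577 ]
scene1 -0.16 tray m nan paneltop [0.2608 0.2716 0.2851] faces [0.5768 0.5775]
scene1 -0.02 tray m 0.2008 paneltop [0.3491 0.3497 0.3507] faces [0.5648 0.5773]
scene1 0 tray m 0.2009 paneltop [0.3496 0.3501 0.3503] faces [0.5642 0.5774]
  return _methods._mean(a, axis=axis, dtype=dtype,
  ret = ret.dtype.type(ret / rcount)
```

View pics/m4.png

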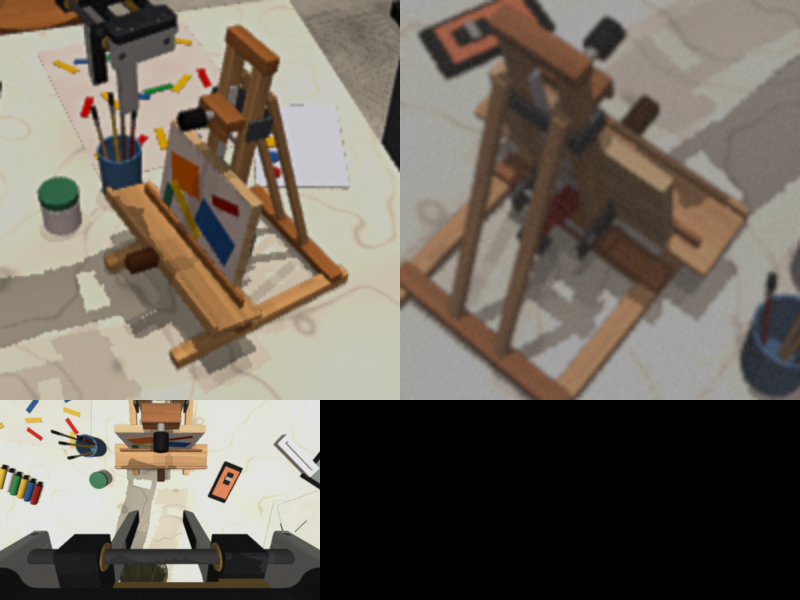

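Run:
```python
from h import *
import pickle
s,c,w=pickle.load(open("v2.pkl","rb"))
psi=.2995; e=np.array([np.cos(psi),np.sin(psi),0]); l=np.array([-np.sin(psi),np.cos(psi),0]); z=np.array([0,0,1.])
B=np.stack([.985*e-.174*z,l,.174*e+.985*z],1)
for nm,v in (("side",s),("scene",c),("wrist",w)):
    hsv=cv2.cvtColor(v["img"],cv2.COLOR_RGB2HSV).astype(int); Q=v["P"]@B
    m=(hsv[...,2]<70)&(Q[...,0]>.48)&(Q[...,0]<.55)&(abs(Q[...,1]+.09)<.03)&(Q[...,2]>.39)&(Q[...,2]<.46)
    print(nm,m.sum(),np.percentile(Q[m],[2,10,50,90,98],axis=0).T.round(4).tolist())
o=ctrl.get_obs()["ee_pos"]; t=.5841*e-.0895*l+.328*z; d=t-o; print("shift x(-l)",-d@l,"y",-d[2],"z(e)",d@e)
```

```text
side 147 [[0.5027, 0.504, 0.5146, 0.533, 0.5488], [-0.1019, -0.1008, -0.095, -0.0842, -0.0654], [0.4084, 0.4176, 0.4279, 0.4348, 0.4363]]
scene 130 [[0.5071, 0.5094, 0.5218, 0.533, 0.5344], [-0.0969, -0.0941, -0.0846, -0.0791, -0.078], [0.422, 0.4266, 0.4349, 0.4375, 0.4385]]
wrist 1285 [[0.5021, 0.5031, 0.5161, 0.529, 0.5461], [-0.101, -0.0984, -0.0885, -0.0787, -0.0761], [0.4223, 0.4271, 0.4344, 0.4365, 0.4373]]
shift x(-l) 0.0012703832511320168 y 0.08864605488118554 z(e) 0.1013840323182054
```

{"name": "jog_arm", "arguments": {"targets": [[6,[0,0,3],0],[6,[0.05,0,6],0],[6,[0.05,1,9],0],[6,[0.05,3,10.1],0],[6,[0.05,5,10.1],0],[6,[0.05,7,10.1],0],[6,[0.05,8,10.1],0],[6,[0.05,8.8,10.1],0],[6,[0.05,8.8,10.1],0],[6,[0.05,8.8,10.1],0]]}}

```text
time_s: 11.0
ee_pos: [0.584, 0.0875, 0.3301]
eef_rot: [-1.57, -0.0, -1.271]
force: [-0.8, -0.8, 0.8]
grip_width: 0.0599
```

{"name": "jog_arm", "arguments": {"targets": [[4,[0,0,0],0],[3,[0,0,0],0],[2.5,[0,0,0],0],[2,[0,0,0],0],[1.5,[0,0,0],0],[1.5,[0,0,0],0],[1.5,[0,0,0],0],[1.5,[0,0,0],0]], "grip_force": 9}}

```text
time_s: 11.8
ee_pos: [0.5838, 0.0876, 0.3295]
eef_rot: [-1.571, 0.0, -1.271]
force: [-0.4, 2.3, 2.0]
grip_width: 0.0255
```

{"name": "jog_arm", "arguments": {"targets": [[1.5,[0,0.3,-0.05],0],[1.5,[0,0.7,-0.12],0],[1.5,[0,1.2,-0.21],0],[1.5,[0,1.7,-0.3],0],[1.5,[0,2.2,-0.39],0],[1.5,[0,2.7,-0.48],0],[1.5,[0,2.7,-0.48],0]]}}

```text
time_s: 12.5
ee_pos: [0.579, 0.0861, 0.3013]
eef_rot: [-1.572, 0.0, -1.271]
force: [-0.9, 5.2, -6.8]
grip_width: 0.0255
```

{"name": "jog_arm", "arguments": {"targets": [[1.5,[0,0,0],0],[1.5,[0,0,0],0]]}}

```text
time_s: 12.7
ee_pos: [0.5791, 0.0861, 0.3015]
eef_rot: [-1.573, 0.001, -1.271]
force: [0.2, 4.9, -5.0]
grip_width: 0.0258
```

```bash
cat >> h.py <<'E'
psi=.2995; e=np.array([np.cos(psi),np.sin(psi),0]); l=np.array([-np.sin(psi),np.cos(psi),0]); zz=np.array([0,0,1.])
B=np.stack([.985*e-.174*zz,l,.174*e+.985*zz],1)
E
python3 - <<'E'
from h import *
o=ctrl.get_obs(); print(o["force"],o["ee_pos"]@B,o["moment"])
s=look("side"); c=look("scene")
for nm,v in (("side",s),("scene",c)):
    Q=v["P"]@B
    for y0,y1 in ((-.12,-.10),(-.08,-.06)):
        q=Q[(Q[...,1]>y0)&(Q[...,1]<y1)&(Q[...,0]>.54)&(Q[...,0]<.575)&(Q[...,2]>.36)&(Q[...,2]<.46)]
        if len(q): print(nm,"holder block top m",len(q),np.percentile(q[:,2],[50,80,95,99]).round(4))
im=np.zeros((400,800,3),np.uint8)
im[:,:400]=cv2.resize(s["img"][100:300,220:420,::-1],(400,400)); im[:400,400:]=cv2.resize(c["img"][190:340,270:420,::-1],(400,400))
cv2.imwrite("pics/m5.png",im)
E
```

```text
[ 0.23845629  4.93067553 -4.96860095] [ 0.51757971 -0.08856011  0.39766422] [0.93462184 0.22638895 0.03723641]
side holder block top m 128 [0.3992 0.4035 0.4047 0.4056]
scene holder block top m 22 [0.405  0.4058 0.4068 0.407 ]
scene holder block top m 52 [0.4051 0.406  0.4068 0.4073]
```

View pics/m5.png

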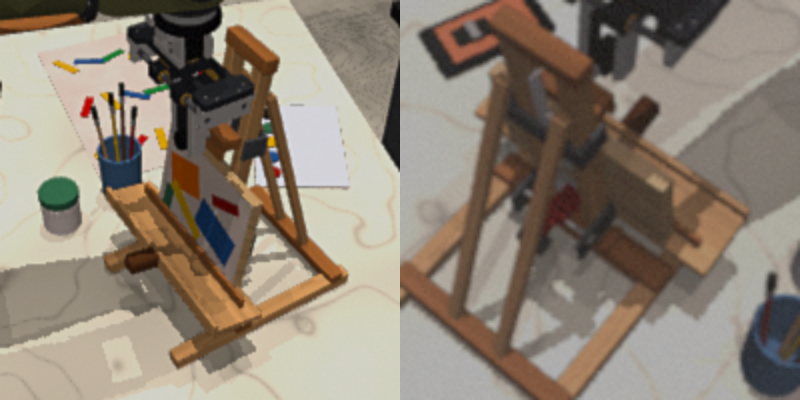

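{"name": "jog_arm", "arguments": {"targets": [[1.5,[-0.04,0.4,-0.07],0],[1.5,[-0.04,0.8,-0.14],0],[1.5,[-0.04,1.2,-0.21],0],[1.5,[-0.04,1.6,-0.28],0],[1.5,[-0.04,2.0,-0.35],0],[1.5,[-0.04,2.4,-0.42],0],[1.5,[-0.04,2.7,-0.48],0],[1.5,[-0.04,2.8,-0.49],0],[1.5,[-0.04,2.8,-0.49],0]]}}

```text
time_s: 13.7
ee_pos: [0.5744, 0.0848, 0.2741]
eef_rot: [-1.571, -0.0, -1.271]
force: [0.3, -0.3, -1.9]
grip_width: 0.0258
```

Run:
```python
from h import *
import pickle
o=ctrl.get_obs(); print(o["force"],o["ee_pos"]@B)
s0,c0,_=pickle.load(open("v2.pkl","rb"))
c=look("scene"); s=look("side")
for nm,v in (("scene0",c0),("scene",c),("side0",s0),("side",s)):
    Q=v["P"]@B
    q=Q[(Q[...,1]>-.119)&(Q[...,1]<-.06)&(Q[...,0]>.54)&(Q[...,0]<.572)&(Q[...,2]>.353)&(Q[...,2]<.46)]
    if len(q): print(nm,"block top m",len(q),np.percentile(q[:,2],[50,80,95,99]).round(4))
    t=Q[(Q[...,1]>-.18)&(Q[...,1]<-.135)&(Q[...,0]>.564)&(Q[...,0]<.576)&(Q[...,2]>.33)&(Q[...,2]<.37)]
    if len(t): print("   panel top",len(t),np.median(t[:,2]).round(4))
```

```text
[ 0.3422097  -0.27761918 -1.92662121] [ 0.51758124 -0.08845696  0.36985517]
scene0 block top m 58 [0.4334 0.4342 0.435  0.4358]
   panel top 4 0.3489
scene block top m 74 [0.3772 0.3782 0.3795 0.3801]
   panel top 6 0.3496
side0 block top m 251 [0.4303 0.432  0.4333 0.4338]
   panel top 48 0.3467
side block top m 128 [0.3738 0.3755 0.3769 0.3777]
   panel top 56 0.3469
```

{"name": "jog_arm", "arguments": {"targets": [[1.5,[0,0.2,-0.03],0],[1.5,[0,0.4,-0.07],0],[1.5,[0,0.6,-0.11],0],[1.5,[0,0.6,-0.11],0]]}}

```text
time_s: 14.2
ee_pos: [0.5734, 0.0845, 0.2682]
eef_rot: [-1.571, -0.0, -1.271]
force: [1.6, -1.6, -1.1]
grip_width: 0.0254
```

{"name": "jog_arm", "arguments": {"targets": [[1.5,[0,0.1,-0.02],0],[1.5,[0,0.2,-0.03],0],[1.5,[0,0.2,-0.03],0]]}}

```text
time_s: 14.5
ee_pos: [0.5731, 0.0844, 0.2663]
eef_rot: [-1.571, -0.0, -1.271]
force: [-0.4, -2.5, 1.2]
grip_width: 0.026
```

{"name": "jog_arm", "arguments": {"targets": [[1.5,[0,0.05,-0.01],0],[1.5,[0,0.1,-0.02],0],[1.5,[0,0.1,-0.02],0]]}}

```text
time_s: 14.8
ee_pos: [0.573, 0.0844, 0.2654]
eef_rot: [-1.571, -0.0, -1.271]
force: [1.1, -2.8, 1.8]
grip_width: 0.0257
```

{"name": "jog_arm", "arguments": {"targets": [[1.5,[0,0.05,-0.01],0],[1.5,[0,0.1,-0.02],0],[1.5,[0,0.1,-0.02],0]]}}

```text
time_s: 15.1
ee_pos: [0.5728, 0.0844, 0.2644]
eef_rot: [-1.571, -0.0, -1.271]
force: [0.3, -3.2, 2.4]
grip_width: 0.0257
```

{"name": "jog_arm", "arguments": {"targets": [[1.5,[0,0.05,-0.01],0],[1.5,[0,0.1,-0.02],0],[1.5,[0,0.1,-0.02],0]]}}

```text
time_s: 15.4
ee_pos: [0.5726, 0.0843, 0.2634]
eef_rot: [-1.571, -0.0, -1.271]
force: [0.9, -3.5, 1.3]
grip_width: 0.026
```

{"name": "jog_arm", "arguments": {"targets": [[1.5,[0,0.05,-0.01],0],[1.5,[0,0.1,-0.02],0],[1.5,[0,0.1,-0.02],0]]}}

```text
time_s: 15.7
ee_pos: [0.5726, 0.0843, 0.2631]
eef_rot: [-1.57, -0.0, -1.271]
force: [0.8, -4.5, 6.8]
grip_width: 0.0254
```

{"name": "jog_arm", "arguments": {"targets": [[3,[0,0,0],0],[4.5,[0,0,0],0],[6,[0,0,0],0],[6,[0,0,0],0],[6,[0,0,0],0]]}}

```text
time_s: 16.2
ee_pos: [0.5723, 0.0844, 0.2623]
eef_rot: [-1.571, 0.0, -1.271]
force: [-0.8, 0.5, -0.3]
grip_width: 0.0584
```

{"name": "jog_arm", "arguments": {"targets": [[6,[0,-2,0],0],[6,[0,-4,-0.5],0],[6,[0,-7,-2],0],[6,[0,-10,-5],0],[6,[0,-12,-8],0],[6,[0,-13,-11],0],[6,[0,-14,-15],0],[6,[0,-14,-18],0],[6,[0,-14,-18],0]]}}

```text
time_s: 17.1
ee_pos: [0.3983, 0.0307, 0.4038]
eef_rot: [-1.568, -0.001, -1.272]
force: [-0.5, 0.2, -0.5]
grip_width: 0.0603
```

Run:
```python
from h import *
import pickle
o=ctrl.get_obs(); print(o["time_s"],o["force"],o["ee_pos"])
s0,c0,_=pickle.load(open("v2.pkl","rb"))
c=look("scene"); s=look("side")
for nm,v in (("scene0",c0),("scene",c),("side0",s0),("side",s)):
    Q=v["P"]@B
    q=Q[(Q[...,1]>-.119)&(Q[...,1]<-.06)&(Q[...,0]>.54)&(Q[...,0]<.572)&(Q[...,2]>.353)&(Q[...,2]<.46)]
    print(nm,"block top m",len(q),np.percentile(q[:,2],[50,80,95]).round(4))
    t=Q[(Q[...,1]>-.18)&(Q[...,1]<-.135)&(Q[...,0]>.564)&(Q[...,0]<.576)&(Q[...,2]>.33)&(Q[...,2]<.37)]
    r=Q[(abs(Q[...,1]+.16)<.02)&(Q[...,0]>.5)&(Q[...,0]<.54)&(Q[...,2]>.1)&(Q[...,2]<.3)]
    f=Q[(Q[...,1]>-.18)&(Q[...,1]<-.01)&(Q[...,0]>.555)&(Q[...,0]<.565)&(Q[...,2]>.22)&(Q[...,2]<.34)]
    print("   panel top",np.median(t[:,2]).round(4),"tray",np.median(r[:,2]).round(4), "panel lean slope",np.polyfit(f[:,2],f[:,0],1)[0].round(4) if len(f)>50 else len(f))
im=np.zeros((400,800,3),np.uint8)
im[:,:400]=cv2.resize(s["img"][100:300,220:420,::-1],(400,400)); im[:400,400:]=cv2.resize(c["img"][190:340,270:420,::-1],(400,400))
cv2.imwrite("pics/m6.png",im)
```

```text
17.1 [-0.4533221   0.19628447 -0.51667246] [0.39834726 0.03066645 0.40378777]
scene0 block top m 58 [0.4334 0.4342 0.435 ]
   panel top 0.3489 tray 0.2027 panel lean slope 0
scene block top m 71 [0.3657 0.367  0.3682]
   panel top 0.349 tray nan panel lean slope 0
side0 block top m 251 [0.4303 0.432  0.4333]
   panel top 0.3467 tray 0.1987 panel lean slope 0.0115
side block top m 184 [0.3637 0.3651 0.3662]
   panel top 0.3464 tray 0.1982 panel lean slope 0.0074
  return _methods._mean(a, axis=axis, dtype=dtype,
  ret = ret.dtype.type(ret / rcount)
```

View pics/m6.png

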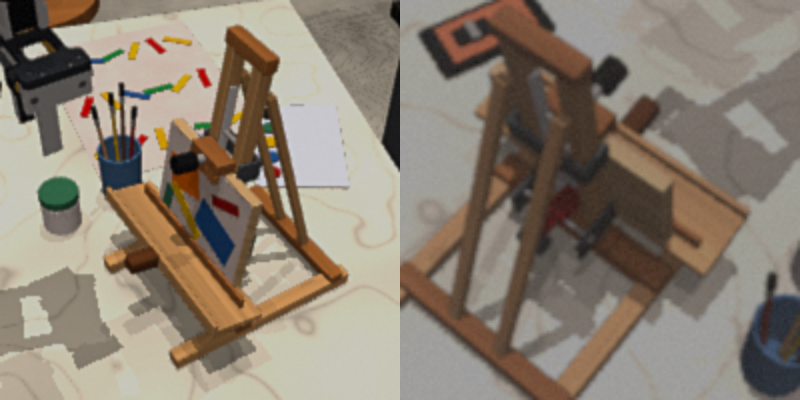

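```bash
python3 -c "
from station import ctrl
print(ctrl.hand_in())"
```

```text
the job is handed in; nothing more can be done
None
```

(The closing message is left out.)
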